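# Weigh a wound pickup on the beam balance

## Robot

A 7-joint arm with a two-finger parallel gripper is mounted at the origin on the work surface. World frame = base frame: x ahead of the robot, y to its left, z up, the work surface at z = 0. Lengths are in m, angles in rad, forces in N, time in s.
With the tool pointing down it reaches from about 0.4 to 0.85 m from the base axis. Payload 10.4 kg.
Tool frame: the origin (TCP) lies midway between the tips of the shut fingers; the grasp point (between the pads) lies 19 mm behind it; x points along the fingers, y is the direction in which the jaws open and shut, and the axes are right-handed (so a half turn about x gives the same grasp; the last joint's range is limited). The gripper opens to 87 mm and grips with 3 to 60 N. Pads are 19 mm wide; open, the fingers measure 117 mm over their backs; the gripper's body (75 mm by 190 mm) begins 51 mm behind the grasp point.
Start: joints at [1.295, 0.332, -0.065, 1.46, 0.022, 1.35, -0.088], TCP at [0.156, -0.605, 0.223] pointing down, gripper open.
Joint ranges: [-2.6, 2.6], [-0.5, 2.12], [-1.47, 1.34], [0.16, 2.42], [-1.27, 4.41], [0.06, 2.06], [-2.6, 2.6]. Speed limits (rad/s): [2.22, 2.22, 2.79, 2.79, 3.14, 3.14, 3.14].

## Interface

Orientations are given as a rotation vector (axis times angle).
In Python, from workcell import manip gives the robot as it stands.
- The arm moves only by the shell command python3 -m creep 'ROWS'. ROWS is a JSON object of lists of equal length, an entry for each row: "grip": the finger opening in m, from 0 to 0.087; "xyz": the shift along the tool's x, y, z in m, a list of three; "twist": the turn, a rotation vector about the tool's x, y, z in rad, a list of three. In form: {"grip": [grip, ...], "xyz": [[x, y, z], ...], "twist": [[rx, ry, rz], ...]}. A call has 1 to 8 rows; each row is the pose to reach, as a shift and turn from the pose commanded when the call began, along the tool's axes at that moment; what a row does not reach only later rows make up. A row lasts 1/10 s, in which the tool goes at most 50 mm and 8.59 degrees, less where a joint would pass 70% of its speed; a pose out of reach is approached as far as the arm can. A call with a gripper value outside its range is refused whole. The fingers move at their own pace and stop on an object; the grip force is fixed at half the most. Time passes only in rows, so rows that repeat a pose let the fingers close. It gives the time, the measured TCP pose, the force and the opening at its end, in the units of the state.
- manip.read_state(): the state, without advancing time (a new reading comes with each control period).
- manip.camera(name): name is "side" or "top" or "wrist"; returns the picture (400x640x3 uint8, red, green, blue); there is no depth.
- manip.calibration(name): a dict with "fx", "fy", "cx", "cy" (pixels), "rvec" (rotation vector, rad) and "tvec" (3), from world to camera coordinates, as OpenCV has them. Camera axes: x right, y down, z forward; pixel columns grow to the right and rows downward; lengths in m; the calibration is good to about 2 mm. The wrist camera is an equidistant fisheye: a pixel r from the principal point sees the ray r / f radians off the axis. A picture is of the moment at which its call begins: read the wrist's pose just before it. calibration takes no time and is no camera call; for the wrist camera it gives the pose at the moment of the call.
- manip.finish_job(): hands the job in, once; it reports no verdict.
Trained networks look in the newest picture that a camera, given by its name, has taken for a name from the list of things; names that differ only in an ending like _2 or _b are one class to them, and where a whole thing is asked for, a point or a joint stands for the part that bears it (a point fixed in the world has none). Each returns a list of dicts, best first, with "p" (0 to 1); they miss things now and then, are a little off and sometimes report something else, mostly with a low value. They report only what shows in the picture. A call takes as long as a camera call. They do not tell look-alikes from the thing itself.
- manip.cut_out(target, camera): "mask" (400x640 bool, what is visible of it).
- manip.spot_point(target, camera): "xyz" ([x, y, z] in m, in the coordinates of the camera as it stood for that picture, good to about 4 mm: a listed point, or the origin of a listed thing).
The state is a dict: "time_s": time; "joint_pos": joint angles; "joint_vel": joint speeds; "effort": joint torques, N m; "eef_pos": TCP position; "tool_rot": TCP orientation; "ft_force": force on the tool from outside, world axes, zero at the start; "ft_torque": the same for the moment, N m; "finger_gap": finger opening in m.
Only numpy, scipy, OpenCV 4.12 (cv2) and the standard library are available. Lean on these libraries where they do the work, as an engineer would, in place of code of your own. Each camera call takes 0.05 s, during which the arm holds its last target. There are 200 camera calls.

## Task

A finished guitar pickup of about 150 g lies in one pan of the beam balance. Stand the right ones of the three steel weights (50 g, 100 g and 200 g) in the empty pan so that they add up to it and the beam comes to rest level, and leave the weight you do not need standing where it is.

Things in the scene. Friction and masses are not known exactly. Their poses are not given: they have to be found in the camera images.
- w_small_mid (a point): The smallest of three round steel knob weights: 50 g. Upright cylinder 20 mm in diameter and 26 mm tall with a thin knob on top, 36 mm tall in all. This point is its centre, half-way up (18 mm above its underside); z is its axis, up when it stands. It starts standing on a plywood board 15 mm thick, in a row with the other two, in any order, neighbours about 65 mm apart centre to centre.
- w_mid_mid (a point): The middle one of three round steel knob weights: 100 g. Upright cylinder 26 mm in diameter and 32 mm tall with a thin knob on top, 44 mm tall in all. This point is its centre, half-way up (22 mm above its underside); z is its axis, up when it stands. It starts standing on a plywood board 15 mm thick, in a row with the other two, in any order, neighbours about 65 mm apart centre to centre.
- w_large_mid (a point): The largest of three round steel knob weights: 200 g. Upright cylinder 34 mm in diameter and 38 mm tall with a thin knob on top, 52 mm tall in all. This point is its centre, half-way up (26 mm above its underside); z is its axis, up when it stands. It starts standing on a plywood board 15 mm thick, in a row with the other two, in any order, neighbours about 65 mm apart centre to centre.
- weight_pan (a point): Floor centre of the balance's empty pan: aluminium dish, flat over 104 mm, rim 122 mm wide and 3 mm high. z up, pan stays level; y along the beam to the pivot 120 mm off (scale plate there 128 mm above bench); pickup's pan 120 mm beyond, pickup 22 mm tall. Floor is 95 mm above bench when level, 107 when too light (start), 83 when too heavy; 10 g shifts it 3.5 mm. It yields softly (1 to 2 N).
Things that resemble listed ones, but are neither listed nor needed, are in the scene too. What is shaped like the part that bears w_mid_mid but blue or green is not meant.

How it is judged:
At the end, for the whole second after the job is handed in: The 50 g and 100 g weights stand upright (within 10 degrees) and at rest in the once empty pan, centres within 55 mm of its centre; the beam is level (pan floor 95 mm above the bench, within 6 mm); the 200 g weight still stands within 20 mm of where it was (horizontal distance between each of w_small_mid, w_mid_mid and weight_pan below 0.055 m and z of w_small_mid in the frame of weight_pan between 0.012 and 0.024 m and angle between each of w_small_mid, w_mid_mid, w_large_mid's own z axis and vertical below 0.17 rad and linear speed of each of w_small, w_mid below 0.02 m/s and z of w_mid_mid in the frame of weight_pan between 0.016 and 0.028 m and height (world z) of weight_pan between 0.089 and 0.101 m and distance of w_large_mid from where it was at the start of the episode below 0.02 m); the robot touches nothing.
It also fails if it takes over 61 s, if anything falls off the work surface, if the arm or the gripper's body presses on something with over 40 N, if the wrist force passes 120 N, or if a joint passes its speed limit or range.

## Working session

There is one attempt and no reset: what is moved stays moved. The work goes in short steps, Python scripts to look and compute and a shell command to move; the robot and the scene stay as the last step left them, time stands still between calls to the robot, and variables do not carry over. Pictures are saved under pics/ and viewed, about 8 in all and at most 12, crops included, and the job is handed in when it is done.

```bash
mkdir -p pics; cat > h.py <<'E'
from workcell import manip
import numpy as np, cv2
from scipy.spatial.transform import Rotation as R
def c2w(cam,p):
    c=manip.calibration(cam); Rm=R.from_rotvec(c['rvec']).as_matrix()
    return Rm.T@(np.array(p)-np.array(c['tvec']))
def w2p(cam,P):
    c=manip.calibration(cam); K=np.array([[c['fx'],0,c['cx']],[0,c['fy'],c['cy']],[0,0,1.]])
    return cv2.projectPoints(np.array([P],float),np.array(c['rvec'],float),np.array(c['tvec'],float),K,None)[0].ravel()
def save(cam,name,crop=None,s=1):
    im=manip.camera(cam)
    o=im[...,::-1]
    if crop: o=o[crop[1]:crop[3],crop[0]:crop[2]]
    cv2.imwrite('pics/'+name,cv2.resize(o,None,fx=s,fy=s,interpolation=cv2.INTER_CUBIC)); return im
def off(P):
    s=manip.read_state(); return R.from_rotvec(s['tool_rot']).as_matrix().T@(np.array(P)-np.array(s['eef_pos']))
E
python3 - <<'E'
from h import *
np.set_printoptions(precision=4,suppress=True)
a=save('top','top.png'); b=save('side','side.png')
s=manip.read_state(); print(s['time_s'],s['eef_pos'],R.from_rotvec(s['tool_rot']).as_matrix())
for cam in('top','side'):
  for t in('w_small_mid','w_mid_mid','w_large_mid','weight_pan'):
    for d in manip.spot_point(t,cam)[:4]:
      P=c2w(cam,d['xyz']); print(cam,t,round(d['p'],2),P,w2p(cam,P))
print(manip.read_state()['time_s'])
E
```

```text
0.1 [ 0.1562 -0.6048  0.2218] [[-0.0004  0.2501 -0.9682]
 [ 0.0012 -0.9682 -0.2501]
 [-1.     -0.0013  0.0001]]
top w_small_mid 0.63 [ 0.4823 -0.2521  0.0317] [342.7473 222.1505]
top w_mid_mid 0.65 [ 0.3814 -0.4112  0.0204] [416.2503 270.1144]
top w_mid_mid 0.64 [ 0.5102 -0.3848  0.0382] [404.2676 209.5803]
top w_mid_mid 0.57 [ 0.5411 -0.484   0.0216] [447.0758 197.3832]
top w_mid_mid 0.55 [ 0.4067 -0.4733  0.0207] [444.5089 258.4895]
top w_large_mid 0.74 [ 0.4998 -0.3141  0.0412] [371.8826 213.795 ]
top weight_pan 0.83 [0.5803 0.1011 0.107 ] [170.8434 167.6186]
side w_small_mid 0.53 [ 0.482  -0.2511  0.0351] [291.0373 245.9107]
side w_mid_mid 0.82 [ 0.407  -0.4732  0.0258] [280.8905 367.1806]
side w_mid_mid 0.61 [ 0.3794 -0.4143  0.0251] [255.356  339.0897]
side w_mid_mid 0.59 [ 0.5101 -0.385   0.0392] [327.492  298.7666]
side w_mid_mid 0.56 [ 0.5441 -0.4864  0.0219] [367.8252 351.5879]
side w_large_mid 0.7 [ 0.5019 -0.3169  0.0406] [311.294  268.4844]
side weight_pan 0.56 [0.5833 0.1006 0.1063] [293.1559 103.4141]
side weight_pan 0.4 [ 0.5106 -0.384   0.041 ] [327.6174 297.6195]
0.5
```

View pics/top.png

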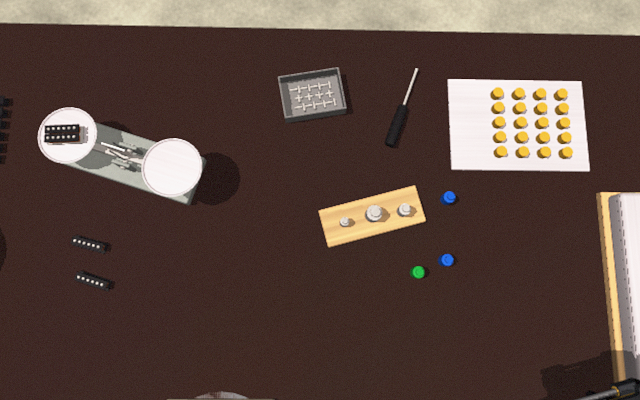

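View pics/side.png

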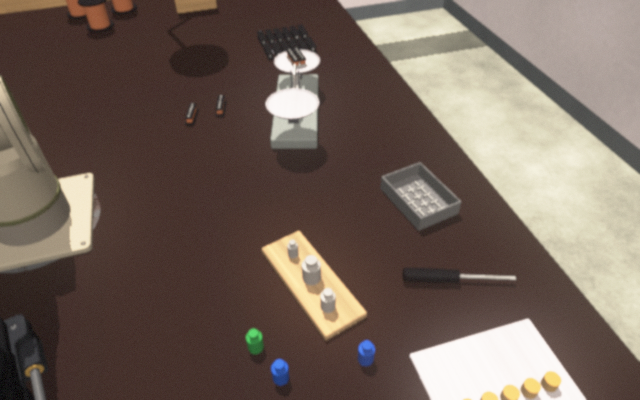

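The board holds small (343,222), large (374,213) and mid (405,209), all grey steel. The mid look-alikes are blue (449,198), blue (447,260) and green (418,272), so they are ruled out by colour. I'll confirm this in a crop and work out the offset.

```bash
python3 - <<'E'
from h import *
np.set_printoptions(precision=4,suppress=True)
im=save('top','crop.png',(300,170,480,290),4)
print(off([0.5102,-0.385,0.13]))
# pickup pan centre from top picture
c=manip.calibration('top');Rm=R.from_rotvec(c['rvec']).as_matrix()
for (u,v,z) in((68,136,.083),(172,167,.107)):
  d=Rm.T@np.array([(u-c['cx'])/c['fx'],(v-c['cy'])/c['fy'],1]);o=-Rm.T@np.array(c['tvec']);print(o+d*(z-o[2])/d[2])
E
```

```text
[ 0.0926 -0.1246 -0.3977]
[0.651  0.3255 0.083 ]
[0.5816 0.0989 0.107 ]
```

View pics/crop.png

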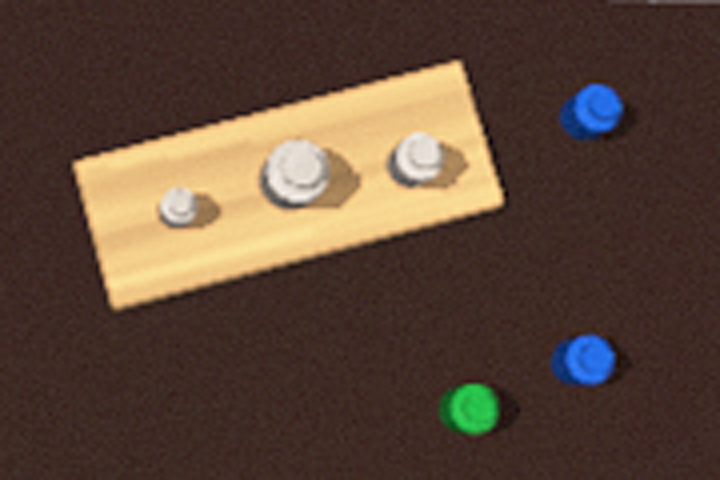

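The crop shows three grey weights on the board: small at (180,207), large at (297,173), mid at (418,158). The coloured ones stand off the board. The mid weight I want is the grey one on the right. Moving above it.

```bash
python3 -m creep '{"grip":[0.06,0.05,0.05,0.05,0.05,0.05,0.05,0.05],"xyz":[[0,-0.01,-0.03],[0.01,-0.025,-0.075],[0.02,-0.04,-0.12],[0.03,-0.055,-0.165],[0.04,-0.07,-0.21],[0.05,-0.085,-0.255],[0.06,-0.1,-0.3],[0.07,-0.11,-0.345]],"twist":[[0,0,0],[0,0,0],[0,0,0],[0,0,0],[0,0,0],[0,0,0],[0,0,0],[0,0,0]]}'
python3 -c "
from h import *
print(off([0.5102,-0.385,0.13]))"
```

```text
time_s: 1.35
eef_pos: [0.4644, -0.4108, 0.1526]
tool_rot: [2.087, 0.265, -2.086]
ft_force: [0.6, -0.5, 0.6]
finger_gap: 0.05
[ 0.02257278 -0.0135652  -0.05078826]
```

```bash
python3 -m creep '{"grip":[0.05,0.05,0.05,0.05],"xyz":[[0.01,-0.007,-0.025],[0.0226,-0.0136,-0.05],[0.0226,-0.0136,-0.05],[0.0226,-0.0136,-0.05]],"twist":[[0,0,0],[0,0,0],[0,0,0],[0,0,0]]}'
python3 - <<'E'
from h import *
np.set_printoptions(precision=4,suppress=True)
save('wrist','w1.png')
for t in('w_mid_mid','w_large_mid','w_small_mid'):
  for d in manip.spot_point(t,'wrist')[:3]: print(t,round(d['p'],2),c2w('wrist',d['xyz']))
print(off([0.5102,-0.385,0.020]))
E
```

```text
time_s: 1.75
eef_pos: [0.5079, -0.3864, 0.1297]
tool_rot: [2.086, 0.267, -2.087]
ft_force: [-1.0, -0.8, 0.9]
finger_gap: 0.0499
w_mid_mid 0.94 [ 0.3755 -0.4141  0.0244]
w_mid_mid 0.88 [ 0.5439 -0.4889  0.0217]
w_mid_mid 0.72 [ 0.508  -0.3878  0.0346]
w_large_mid 0.97 [ 0.505  -0.3205  0.0419]
w_small_mid 0.6 [ 0.4821 -0.257   0.035 ]
[ 0.1106 -0.0023 -0.0038]
```

View pics/w1.png

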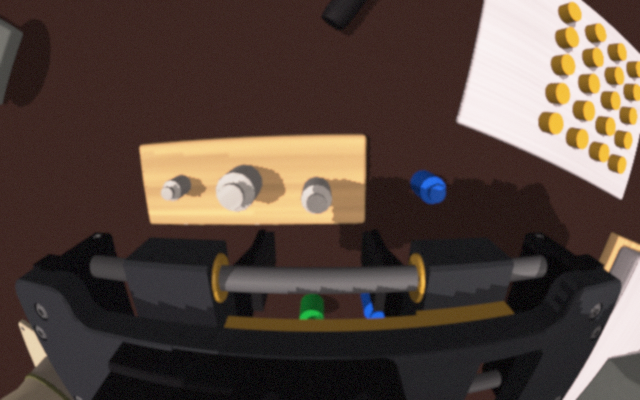

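The wrist view shows mid at (316,195) between the fingers, large at (238,188) and small at (175,189). It agrees with the top and side cameras to about 3 mm, so I'll descend and grasp.

```bash
python3 -m creep '{"grip":[0.046,0.046,0.046,0.046,0.046,0.046,0.046,0.046],"xyz":[[0.02,-0.001,-0.0025],[0.04,-0.001,-0.0025],[0.06,-0.001,-0.0025],[0.08,-0.001,-0.0025],[0.095,-0.001,-0.0025],[0.105,-0.001,-0.0025],[0.11,-0.001,-0.0025],[0.11,-0.001,-0.0025]],"twist":[[0,0,0],[0,0,0],[0,0,0],[0,0,0],[0,0,0],[0,0,0],[0,0,0],[0,0,0]]}' && python3 -m creep '{"grip":[0.03,0.015,0.015,0.015,0.015,0.015],"xyz":[[0,0,0],[0,0,0],[0,0,0],[0,0,0],[0,0,0],[0,0,0]],"twist":[[0,0,0],[0,0,0],[0,0,0],[0,0,0],[0,0,0],[0,0,0]]}' && python3 -m creep '{"grip":[0.015,0.015,0.015,0.015,0.015,0.015,0.015],"xyz":[[-0.01,0,0],[-0.03,0,0],[-0.06,0,0],[-0.1,0,0],[-0.14,0,0],[-0.18,0,0],[-0.18,0,0]],"twist":[[0,0,0],[0,0,0],[0,0,0],[0,0,0],[0,0,0],[0,0,0],[0,0,0]]}'
python3 -c "
from h import *
t=np.array([-.968,-.25,0]);p=np.array([.582,.1,.2])
print(off(p+.022*t),off(p-.022*t))"
```

```text
time_s: 2.75
eef_pos: [0.5099, -0.3852, 0.0198]
tool_rot: [2.087, 0.265, -2.087]
ft_force: [-0.6, -0.4, -0.4]
finger_gap: 0.046
time_s: 3.35
eef_pos: [0.5104, -0.3852, 0.0205]
tool_rot: [2.087, 0.265, -2.086]
ft_force: [-0.1, 1.1, 5.1]
finger_gap: 0.0256
time_s: 4.05
eef_pos: [0.5123, -0.3865, 0.2069]
tool_rot: [2.091, 0.258, -2.076]
ft_force: [0.1, -1.0, -1.3]
finger_gap: 0.0249
[ 0.00457614 -0.45365458 -0.1670888 ] [ 0.00485118 -0.45365848 -0.21107746]
```

```bash
python3 -m creep '{"grip":[0.015,0.015,0.015,0.015,0.015,0.015,0.015,0.015],"xyz":[[0,-0.02,-0.01],[0,-0.055,-0.026],[0,-0.095,-0.044],[0,-0.135,-0.063],[0,-0.175,-0.081],[0,-0.215,-0.1],[0,-0.255,-0.119],[0,-0.295,-0.137]],"twist":[[0,0,0],[0,0,0],[0,0,0],[0,0,0],[0,0,0],[0,0,0],[0,0,0],[0,0,0]]}'
python3 -c "
from h import *
t=np.array([-.968,-.25,0]);p=np.array([.582,.1,.17])
print(off(p-.022*t))"
```

```text
time_s: 4.85
eef_pos: [0.5687, -0.0635, 0.1997]
tool_rot: [2.086, 0.265, -2.087]
ft_force: [0.7, -0.1, -0.7]
finger_gap: 0.0248
[ 0.02965857 -0.15496317 -0.07579323]
```

```bash
python3 -m creep '{"grip":[0.015,0.015,0.015,0.015,0.015,0.015,0.015],"xyz":[[0,-0.04,-0.02],[0,-0.08,-0.04],[0,-0.12,-0.06],[0.01,-0.145,-0.071],[0.03,-0.155,-0.0755],[0.03,-0.155,-0.0755],[0.03,-0.155,-0.0755]],"twist":[[0,0,0],[0,0,0],[0,0,0],[0,0,0],[0,0,0],[0,0,0],[0,0,0]]}'
python3 - <<'E'
from h import *
np.set_printoptions(precision=4,suppress=True)
im=save('side','s2.png',(230,30,370,135),5)
t=np.array([-.968,-.25,0])
for cam in ('side',):
  for n in ('weight_pan','w_mid_mid'):
    for d in manip.spot_point(n,cam)[:2]: print(n,round(d['p'],2),c2w(cam,d['xyz']))
print(off(np.array([.582,.1,.115])-.022*t))
E
```

```text
time_s: 5.55
eef_pos: [0.6029, 0.1028, 0.1697]
tool_rot: [2.085, 0.264, -2.088]
ft_force: [0.6, -0.7, -0.2]
finger_gap: 0.0251
weight_pan 0.56 [0.5845 0.0981 0.1059]
w_mid_mid 0.87 [ 0.5462 -0.4867  0.0211]
w_mid_mid 0.87 [ 0.3809 -0.4125  0.0263]
[ 0.0559 -0.0033 -0.0003]
```

View pics/s2.png

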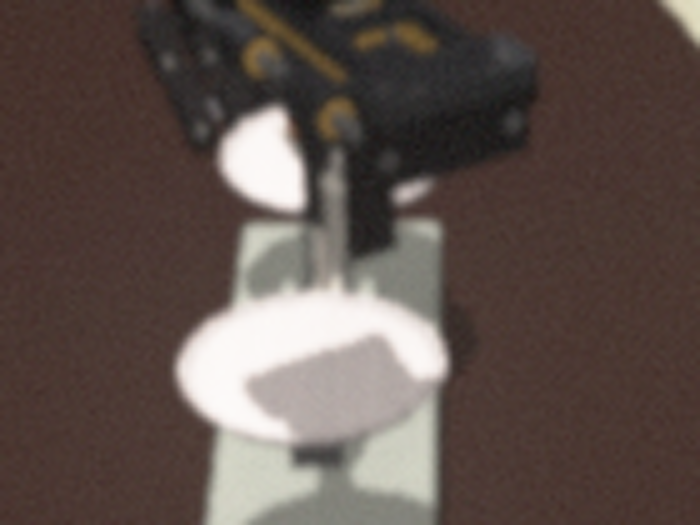

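The side view shows the gripper above the empty pan (pan centre at crop (312,365)). The weight is hidden behind the fingers. Lowering.

```bash
python3 -m creep '{"grip":[0.015,0.015,0.015,0.015,0.015,0.015,0.015,0.015],"xyz":[[0.015,-0.002,0],[0.035,-0.002,0],[0.048,-0.002,0],[0.053,-0.002,0],[0.055,-0.002,0],[0.057,-0.002,0],[0.059,-0.002,0],[0.059,-0.002,0]],"twist":[[0,0,0],[0,0,0],[0,0,0],[0,0,0],[0,0,0],[0,0,0],[0,0,0],[0,0,0]]}'; python3 -m creep '{"grip":[0.015],"xyz":[[0.001,0,0]],"twist":[[0,0,0]]}';  python3 -m creep '{"grip":[0.015,0.015],"xyz":[[0.001,0,0],[0.001,0,0]],"twist":[[0,0,0],[0,0,0]]}'
```

```text
time_s: 6.5
eef_pos: [0.6031, 0.1057, 0.1114]
tool_rot: [2.088, 0.265, -2.086]
ft_force: [-0.4, -0.4, 0.7]
finger_gap: 0.0252
time_s: 6.6
eef_pos: [0.6031, 0.1056, 0.1105]
tool_rot: [2.088, 0.265, -2.086]
ft_force: [0.5, -1.3, 0.6]
finger_gap: 0.0254
time_s: 6.8
eef_pos: [0.6029, 0.1056, 0.109]
tool_rot: [2.087, 0.265, -2.086]
ft_force: [0.3, 0.1, 1.1]
finger_gap: 0.0252
```

```bash
python3 -m creep '{"grip":[0.028,0.032,0.038,0.045,0.045,0.045],"xyz":[[0,0,0],[0,0,0],[0,0,0],[0,0,0],[0,0,0],[0,0,0]],"twist":[[0,0,0],[0,0,0],[0,0,0],[0,0,0],[0,0,0],[0,0,0]]}' && python3 -m creep '{"grip":[0.045,0.045,0.045,0.045,0.045,0.045,0.045],"xyz":[[-0.01,0,0],[-0.03,0,0],[-0.06,0,0],[-0.085,0,0.0],[-0.085,0.04,0.017],[-0.085,0.08,0.035],[-0.085,0.12,0.053]],"twist":[[0,0,0],[0,0,0],[0,0,0],[0,0,0],[0,0,0],[0,0,0],[0,0,0]]}'
python3 - <<'E'
from h import *
np.set_printoptions(precision=4,suppress=True)
for cam in('top','side'):
  save(cam,'p1'+cam+'.png',(230,30,370,135) if cam=='side' else None,5 if cam=='side' else 1)
  for n in ('weight_pan','w_mid_mid','w_small_mid'):
    for d in manip.spot_point(n,cam)[:5]: print(cam,n,round(d['p'],2),c2w(cam,d['xyz']))
print(off([.482,-.253,.13]))
E
```

```text
time_s: 7.4
eef_pos: [0.6027, 0.1057, 0.1089]
tool_rot: [2.087, 0.265, -2.087]
ft_force: [-0.5, -0.3, -0.2]
finger_gap: 0.0439
time_s: 8.1
eef_pos: [0.5812, -0.025, 0.195]
tool_rot: [2.087, 0.266, -2.085]
ft_force: [0.3, -1.0, -0.1]
finger_gap: 0.0453
top w_mid_mid 0.72 [ 0.5429 -0.4846  0.0212]
top w_mid_mid 0.59 [ 0.4082 -0.4739  0.0231]
top w_mid_mid 0.42 [ 0.3809 -0.4123  0.0205]
top w_small_mid 0.49 [ 0.4863 -0.2543  0.0318]
side weight_pan 0.58 [0.5846 0.0982 0.1073]
side w_mid_mid 0.93 [ 0.4042 -0.4733  0.0218]
side w_mid_mid 0.68 [ 0.3782 -0.4119  0.0208]
side w_mid_mid 0.56 [ 0.5463 -0.4872  0.0228]
[0.0641 0.1983 0.1547]
```

View pics/p1side.png

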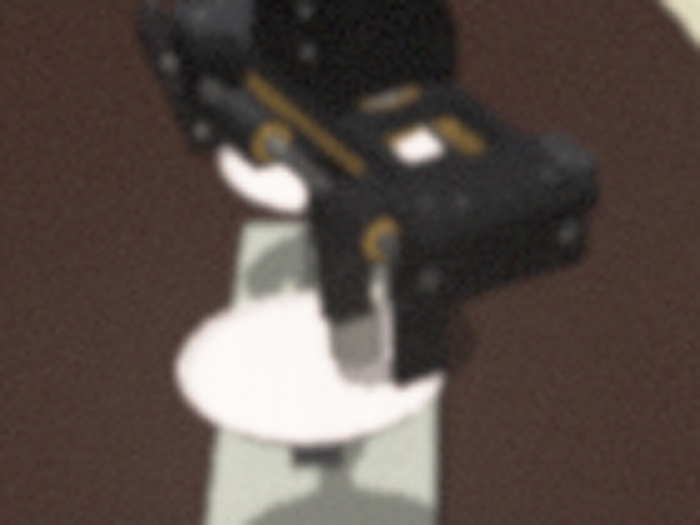

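```bash
python3 - <<'E'
from h import *
for P in ([.603,.1055,.129],[.603,.1055,.107],[.581,-.025,.195]):
  p=w2p('side',P); print((p-[230,30])*5)
E
```

```text
[352.62518549 311.13506597]
[354.35881523 352.67257778]
[381.27415713 344.84240216]
```

The grey patch at crop (360,345) matches the projected position of the mid weight standing in the pan, partly hidden by the finger. Going on to the small weight; I'll check the pan from there.

```bash
python3 -m creep '{"grip":[0.042,0.042,0.042,0.042,0.042,0.042,0.042,0.042],"xyz":[[0.01,0.03,0.023],[0.02,0.06,0.047],[0.03,0.09,0.07],[0.04,0.12,0.094],[0.05,0.15,0.117],[0.06,0.18,0.14],[0.064,0.1983,0.155],[0.064,0.1983,0.155]],"twist":[[0,0,0],[0,0,0],[0,0,0],[0,0,0],[0,0,0],[0,0,0],[0,0,0],[0,0,0]]}'
python3 - <<'E'
from h import *
np.set_printoptions(precision=4,suppress=True)
a=save('side','p2.png',(230,30,370,135),5)
for cam in('wrist','side','top'):
  if cam!='side': manip.camera(cam)
  for n in ('weight_pan','w_mid_mid','w_small_mid','w_large_mid'):
    for d in manip.spot_point(n,cam)[:5]: print(cam,n,round(d['p'],2),c2w(cam,d['xyz']))
print(off([.482,-.253,.018]))
E
```

```text
time_s: 9.3
eef_pos: [0.4791, -0.2573, 0.1291]
tool_rot: [2.087, 0.261, -2.091]
ft_force: [-0.1, -0.5, 0.4]
finger_gap: 0.0421
wrist w_mid_mid 0.91 [ 0.5472 -0.4841  0.0207]
wrist w_small_mid 0.85 [ 0.4832 -0.2547  0.0321]
wrist w_large_mid 0.57 [ 0.5087 -0.3167  0.0424]
side w_mid_mid 0.88 [ 0.4069 -0.4774  0.0223]
side w_mid_mid 0.8 [ 0.5441 -0.4842  0.0219]
side w_mid_mid 0.72 [ 0.3797 -0.4112  0.0255]
side w_small_mid 0.47 [ 0.4793 -0.2536  0.0348]
side w_large_mid 0.81 [ 0.5062 -0.3153  0.0419]
top weight_pan 0.62 [0.5836 0.1013 0.1109]
top w_mid_mid 0.68 [ 0.3814 -0.4093  0.0214]
top w_mid_mid 0.62 [0.6026 0.107  0.1305]
top w_mid_mid 0.43 [ 0.5426 -0.4856  0.0239]
[ 0.112  -0.0013 -0.0014]
```

View pics/p2.png

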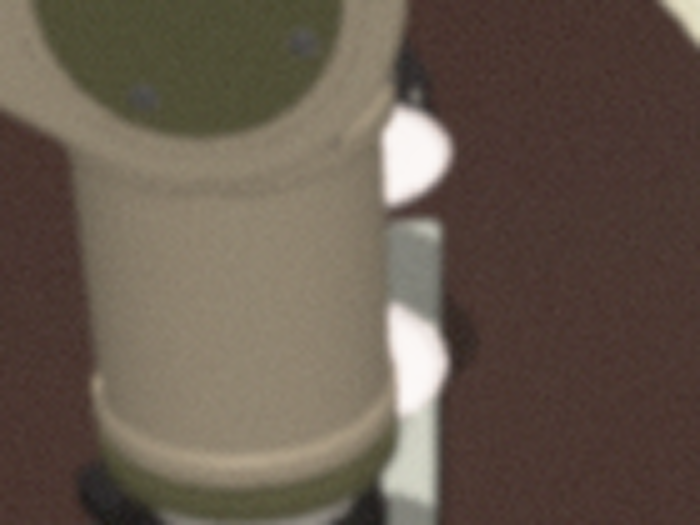

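The arm blocks the side view, but the top camera puts mid at (0.603, 0.107, 0.131), which is standing in the pan. Grasping small.

```bash
python3 -m creep '{"grip":[0.042,0.042,0.042,0.042,0.042,0.042,0.042,0.042],"xyz":[[0.02,-0.001,-0.0015],[0.04,-0.001,-0.0015],[0.06,-0.001,-0.0015],[0.08,-0.001,-0.0015],[0.095,-0.001,-0.0015],[0.105,-0.001,-0.0015],[0.11,-0.001,-0.0015],[0.11,-0.001,-0.0015]],"twist":[[0,0,0],[0,0,0],[0,0,0],[0,0,0],[0,0,0],[0,0,0],[0,0,0],[0,0,0]]}' && python3 -m creep '{"grip":[0.025,0.01,0.01,0.01,0.01,0.01],"xyz":[[0,0,0],[0,0,0],[0,0,0],[0,0,0],[0,0,0],[0,0,0]],"twist":[[0,0,0],[0,0,0],[0,0,0],[0,0,0],[0,0,0],[0,0,0]]}' && python3 -m creep '{"grip":[0.01,0.01,0.01,0.01,0.01,0.01,0.01],"xyz":[[-0.01,0,0],[-0.03,0,0],[-0.06,0,0],[-0.1,0,0],[-0.14,0,0],[-0.18,0,0],[-0.18,0,0]],"twist":[[0,0,0],[0,0,0],[0,0,0],[0,0,0],[0,0,0],[0,0,0],[0,0,0]]}'
python3 -c "
from h import *
t=np.array([-.968,-.25,0]);p=np.array([.583,.1,.2])
print(off(p+.022*t))"
```

```text
time_s: 10.85
eef_pos: [0.4821, -0.2531, 0.0197]
tool_rot: [2.087, 0.265, -2.087]
ft_force: [-0.0, 0.4, -0.2]
finger_gap: 0.042
time_s: 11.45
eef_pos: [0.4825, -0.2534, 0.0204]
tool_rot: [2.087, 0.264, -2.086]
ft_force: [-0.8, -1.0, 3.8]
finger_gap: 0.0192
time_s: 12.15
eef_pos: [0.4846, -0.2539, 0.2062]
tool_rot: [2.092, 0.26, -2.077]
ft_force: [0.9, -0.3, -0.5]
finger_gap: 0.0192
[ 0.00539219 -0.31806618 -0.16182161]
```

```bash
python3 -m creep '{"grip":[0.01,0.01,0.01,0.01,0.01,0.01,0.01,0.01],"xyz":[[0,-0.02,-0.01],[0,-0.055,-0.028],[0,-0.09,-0.046],[0,-0.125,-0.064],[0,-0.16,-0.082],[0,-0.195,-0.1],[0,-0.23,-0.117],[0,-0.265,-0.135]],"twist":[[0,0,0],[0,0,0],[0,0,0],[0,0,0],[0,0,0],[0,0,0],[0,0,0],[0,0,0]]}'
python3 -c "
from h import *
t=np.array([-.968,-.25,0]);p=np.array([.583,.1,.16])
print(off(p+.022*t))"
```

```text
time_s: 12.95
eef_pos: [0.5462, 0.0387, 0.1998]
tool_rot: [2.086, 0.265, -2.087]
ft_force: [1.2, 0.8, 0.0]
finger_gap: 0.0192
[ 0.03977797 -0.05013388 -0.02893719]
```

```bash
python3 -m creep '{"grip":[0.01,0.01,0.01,0.01,0.01,0.01],"xyz":[[0,-0.03,-0.015],[0,-0.05,-0.028],[0.02,-0.05,-0.028],[0.035,-0.05,-0.028],[0.04,-0.05,-0.028],[0.04,-0.05,-0.028]],"twist":[[0,0,0],[0,0,0],[0,0,0],[0,0,0],[0,0,0],[0,0,0]]}'
python3 -c "
from h import *
t=np.array([-.968,-.25,0]);p=np.array([.583,.1,.11])
print(off(p+.022*t))"
```

```text
time_s: 13.55
eef_pos: [0.5605, 0.0916, 0.159]
tool_rot: [2.085, 0.264, -2.09]
ft_force: [0.7, 0.4, -0.7]
finger_gap: 0.019
[ 0.04896544 -0.00252487 -0.00195259]
```

```bash
python3 -m creep '{"grip":[0.01,0.01,0.01,0.01,0.01,0.01,0.01,0.01],"xyz":[[0.015,-0.0015,-0.001],[0.03,-0.0015,-0.001],[0.04,-0.0015,-0.001],[0.045,-0.0015,-0.001],[0.048,-0.0015,-0.001],[0.051,-0.0015,-0.001],[0.053,-0.0015,-0.001],[0.055,-0.0015,-0.001]],"twist":[[0,0,0],[0,0,0],[0,0,0],[0,0,0],[0,0,0],[0,0,0],[0,0,0],[0,0,0]]}' && python3 -m creep '{"grip":[0.01,0.01,0.01,0.01,0.01],"xyz":[[0.001,0,0],[0.002,0,0],[0.003,0,0],[0.003,0,0],[0.003,0,0]],"twist":[[0,0,0],[0,0,0],[0,0,0],[0,0,0],[0,0,0]]}' && python3 -m creep '{"grip":[0.022,0.025,0.03,0.036,0.042,0.042,0.042,0.042],"xyz":[[0,0,0],[0,0,0],[0,0,0],[0,0,0],[0,0,0],[0,0,0],[0,0,0],[0,0,0]],"twist":[[0,0,0],[0,0,0],[0,0,0],[0,0,0],[0,0,0],[0,0,0],[0,0,0],[0,0,0]]}' && python3 -m creep '{"grip":[0.042,0.042,0.042,0.042,0.042,0.042,0.042,0.042],"xyz":[[-0.005,0,0],[-0.02,0,0],[-0.04,0,0],[-0.07,0,0],[-0.1,0,0.0],[-0.1,0.04,0.017],[-0.1,0.08,0.035],[-0.1,0.12,0.053]],"twist":[[0,0,0],[0,0,0],[0,0,0],[0,0,0],[0,0,0],[0,0,0],[0,0,0],[0,0,0]]}' && python3 -m creep '{"grip":[0.042,0.042,0.042,0.042,0.042,0.042],"xyz":[[0,0.04,0.02],[0,0.08,0.04],[0,0.12,0.06],[0,0.16,0.08],[0,0.2,0.1],[0,0.2,0.1]],"twist":[[0,0,0],[0,0,0],[0,0,0],[0,0,0],[0,0,0],[0,0,0]]}'
python3 - <<'E'
from h import *
np.set_printoptions(precision=4,suppress=True)
for cam in('side','top'):
  im=save(cam,'p3%s.png'%cam,(230,30,370,135) if cam=='side' else (20,80,240,240),5 if cam=='side' else 3.5)
  for n in ('weight_pan','w_mid_mid','w_small_mid','w_large_mid'):
    for d in manip.spot_point(n,cam)[:5]: print(cam,n,round(d['p'],2),c2w(cam,d['xyz']))
E
```

```text
time_s: 14.35
eef_pos: [0.562, 0.0943, 0.1051]
tool_rot: [2.087, 0.265, -2.086]
ft_force: [-1.2, -0.5, 0.8]
finger_gap: 0.0192
time_s: 14.85
eef_pos: [0.5618, 0.0943, 0.102]
tool_rot: [2.087, 0.265, -2.087]
ft_force: [-0.1, 0.7, 0.4]
finger_gap: 0.0192
time_s: 15.65
eef_pos: [0.5618, 0.0943, 0.1019]
tool_rot: [2.087, 0.265, -2.087]
ft_force: [-0.3, -0.1, -0.5]
finger_gap: 0.0419
time_s: 16.45
eef_pos: [0.5404, -0.0363, 0.2037]
tool_rot: [2.088, 0.266, -2.084]
ft_force: [1.1, -0.5, 0.3]
finger_gap: 0.0419
time_s: 17.05
eef_pos: [0.4912, -0.2609, 0.203]
tool_rot: [2.09, 0.253, -2.091]
ft_force: [-0.1, 0.6, -0.0]
finger_gap: 0.0422
side w_mid_mid 0.92 [ 0.5454 -0.4913  0.0238]
side w_mid_mid 0.92 [ 0.3805 -0.4146  0.0261]
side w_mid_mid 0.84 [ 0.4014 -0.4756  0.0212]
side w_large_mid 0.61 [ 0.5008 -0.3156  0.0418]
top weight_pan 0.97 [0.5801 0.102  0.0967]
top w_mid_mid 0.73 [ 0.5421 -0.4831  0.0228]
top w_mid_mid 0.65 [0.6027 0.1056 0.1181]
top w_mid_mid 0.44 [ 0.4077 -0.4757  0.021 ]
top w_mid_mid 0.43 [ 0.379  -0.4111  0.0215]
top w_small_mid 0.52 [0.5658 0.0946 0.1119]
top w_small_mid 0.46 [0.6044 0.1089 0.1186]
top w_small_mid 0.21 [0.5825 0.1038 0.0979]
top w_large_mid 0.64 [0.5787 0.1037 0.0985]
```

View pics/p3top.png

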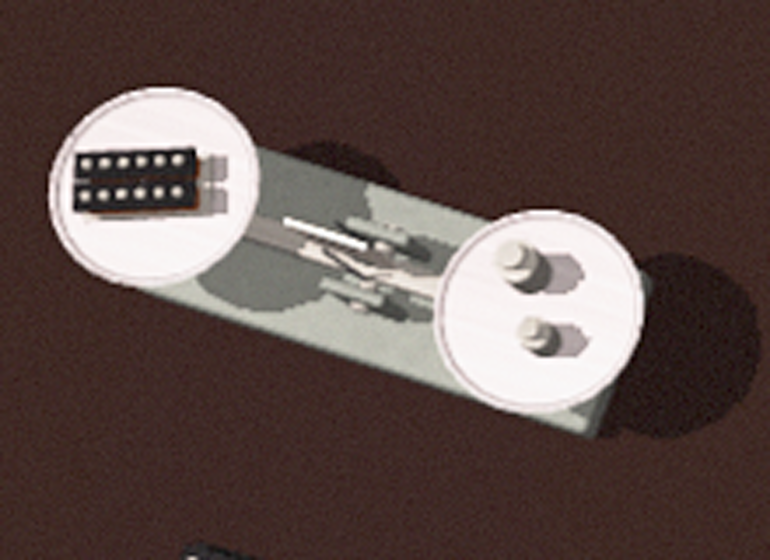

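View pics/p3side.png

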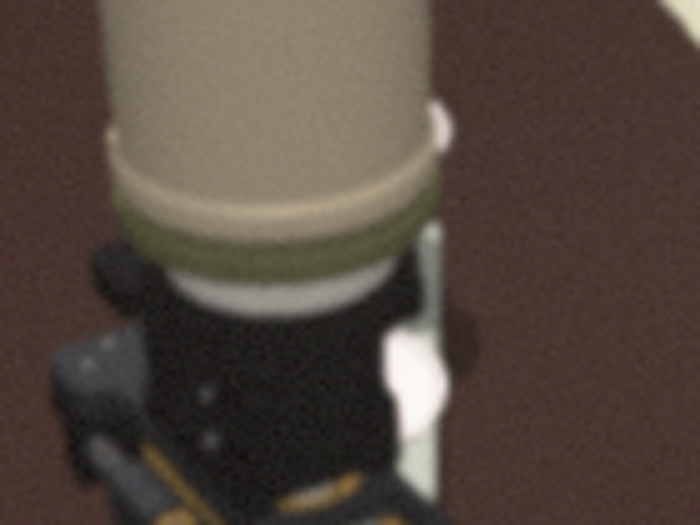

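From above, mid (crop 518,265) and small (crop 540,335) both stand in the pan. The side view is blocked by the arm. I'll let it settle, check the height once more and hand in.

```bash
python3 -m creep '{"grip":[0.042,0.042,0.042,0.042,0.042,0.042,0.042,0.042],"xyz":[[0,0,0],[0,0,0],[0,0,0],[0,0,0],[0,0,0],[0,0,0],[0,0,0],[0,0,0]],"twist":[[0,0,0],[0,0,0],[0,0,0],[0,0,0],[0,0,0],[0,0,0],[0,0,0],[0,0,0]]}'
python3 - <<'E'
from h import *
np.set_printoptions(precision=4,suppress=True)
ok=[]
for k in range(2):
  manip.camera('top')
  d=manip.spot_point('weight_pan','top')
  if d: P=c2w('top',d[0]['xyz']); ok.append(P[2]); print(d[0]['p'],P)
for n in('w_mid_mid','w_small_mid'): print([c2w('top',d['xyz']) for d in manip.spot_point(n,'top')[:3]])
manip.camera('side');print([c2w('side',d['xyz']) for d in manip.spot_point('w_large_mid','side')])
if ok and all(.09<z<.1005 for z in ok): manip.finish_job(); print('done')
E
```

```text
time_s: 18.35
eef_pos: [0.4937, -0.2538, 0.2019]
tool_rot: [2.087, 0.265, -2.087]
ft_force: [0.5, 0.6, -0.1]
finger_gap: 0.0419
0.66 [0.5802 0.1025 0.0979]
0.59 [0.5784 0.1008 0.0946]
[array([ 0.5417, -0.482 ,  0.0218]), array([ 0.4091, -0.4714,  0.0219]), array([ 0.3807, -0.407 ,  0.0199])]
[array([0.5645, 0.0926, 0.1125])]
[array([ 0.4997, -0.3178,  0.0419])]
the job is handed in; nothing more can be done
done
```

I stood the 100 g and 50 g weights upright in the empty pan, about 22 mm either side of its centre, left the 200 g weight alone, and handed the job in at about 18.5 s of the 61 s allowed.

- **Beam level:** the last top-camera readings put the pan floor at 98 and 95 mm, inside the 89–101 mm window. That is close to the network's own error of about 4 mm.
- **Weights in the pan:** the picture from above showed both standing. The last readings found the small one in the pan at 0.113 m. That round missed the mid weight in the pan and listed only the coloured look-alikes. The round before, about 1 s earlier, had it at (0.603, 0.106, 0.118), consistent with standing.
- **200 g weight:** it was last seen at (0.500, -0.318), within about 2 mm of where it started.
- **Robot:** the gripper was open and clear of everything, with its tips about 0.20 m up.
- **Not checked:** the arm blocked the side camera's view of the pan, so there was no second view of the weights or the beam.

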